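Press the caps home on a 96-tube rack and hold the press lever down

TASK

Slide the tube rack along the base board of the capping press, flat on the board and without lifting or tipping it (its caps are only set on), until it is fully home between the side guides and against the back stop under the platen. Then bring the press lever forward against its return spring all the way to its stop and keep holding it there, so that the platen bears down on the caps; finish while still holding the lever at its stop. Leave the other things on the bench where they are.

Things in the scene. Friction and masses are not known exactly. Their poses are not given: they have to be found in the camera images.
- press: Bench capping press, fixed: white base board 400 x 220 x 12 mm, grey C-frame, aluminium platen under its head, yoke lever with red crossbar on top. Origin on the bench under the centre of the rack's place; x points from the open front to the column at the back, y left, z up. The board reaches from x = -285 to +115 mm, y = +-110 mm, its top at z = 12 mm.
- place (a point): Centre of the rack's home place, on top of the base board under the platen (press frame x = 0, y = 0, z = 12 mm): where the rack's origin lies when it is fully home against the back stop. Axes as the press.
- rack: Loose rack of 96 tubes, about 0.26 kg: 128 (its x) x 86 (its y) x 46 mm high; white skirt to 16 mm, blue upper part 122 x 80 mm to 40 mm, pink and purple caps on top. Origin: centre of its underside. Starts on the board before the press, its x roughly along the press's x; it goes in long way, as it lies. Too wide to grasp; slides easily when pushed.
- platen: Aluminium plate 132 x 90 mm with a brick-red rubber face below; origin at the centre of that face. Lever up: face 75 mm above the bench (17 mm above the caps of a rack on the board), upper side 89 mm. The lever drives it down 17.5 mm per rad; springs above it give way for the last 5 mm, so that it bears on the caps with about 30 N at the stop.
- lever (a joint): Angle of the press lever, rad: 0 = straight up, where the return spring holds it; grows as it swings forward and down (towards the press's -x); the stop is at 1.257. It springs back when let go. About 2.5 N at the crossbar starts it, about 10 N holds it at the stop.
- back_stop (a point): Middle of the foot of the back stop's face, on the board at press frame x = +64 mm; the stop is 22 mm high, 100 mm wide. Axes as the press.
- guides (a point): Mouth of the side guides, on the board's centre line at press frame x = -20 mm. The guides are 10 mm high; their inner faces are 90 mm apart from here to the back stop and flare out in front to about 120 mm at x = -62 mm.
- head (a point): Middle of the lower front edge of the press's head, press frame x = -12 mm, z = 137 mm. The head is 56 mm wide, 65 mm high and reaches back to the column at x = +85 mm; a hand that pushes the rack home straight from above comes close to it, one that leans back a little stays clear.
- lever_shaft (a point): Middle of the lever's shaft, the axis about which it turns (along the press's y), 180 mm above the bench, press frame x = +20 mm.
- crossbar (a point): Centre of the lever's red crossbar: a round bar 22 mm in diameter, 114 mm long along the press's y, 145 mm from the shaft axis, joining two steel side arms 84 mm apart inside. With the lever up it is straight above the shaft, 325 mm above the bench; at the stop 138 mm in front of the shaft and 45 mm above it.
- tip_box: Bystander: white pipette tip box with a blue lid, yellow on top, 122 x 82 x 75 mm, beside the press board. Origin at the centre of its underside.
- buffer_bottle: Bystander: bottle with a blue cap, 66 mm in diameter, 130 mm high, beside the press board. Origin at the centre of its underside.
- cold_block: Bystander: aluminium tube block 100 x 70 x 45 mm, beside the press board. Origin at the centre of its underside.
Things that resemble listed ones, but are neither listed nor needed, are in the scene too. What is meant by the rack is not brown, green or turquoise, and is the smaller of those in its own colour.

How it is judged (in metres and radians):
On the way, in this order (a step that is already met when the one before it is completed fails the run):
1. the rack is fully home against the back stop under the platen, with the lever still up (horizontal distance between rack and place below 0.004 m and angle between the x axis of rack and the x axis of press, either way round below 0.05 rad and angle between rack's own z axis and vertical below 0.05 rad and value of joint lever below 0.15 rad), for 0.2 s.
2. the lever is at its stop and the platen bears on the caps (value of joint lever above 1.21 rad and contact force between platen and rack above 15 N), for 0.3 s.
At the end, for the whole second after the job is handed in: The robot is holding the lever (contact above 2 N) within 0.047 rad of its stop, the platen bears on the rack with more than 15 N, and the rack is home: within 4 mm of its place, square to the press within 0.05 rad, flat on the board (all of step 2 and horizontal distance between rack and place below 0.004 m and angle between the x axis of rack and the x axis of press, either way round below 0.05 rad and angle between rack's own z axis and vertical below 0.05 rad and contact force between any of the fingers, the arm and lever above 2 N); the arm keeps its last pose, push and grip.
It fails at once if the rack is lifted more than 8 mm off the board or tipped (height (world z) of rack above 0.02 m or angle between rack's own z axis and vertical above 0.12 rad).
It fails at once if the tip box is moved more than 20 mm or tipped (distance of tip_box from where it was at the start of the episode above 0.02 m or angle between tip_box's own z axis and vertical above 0.3 rad).
It fails at once if the buffer bottle is moved more than 20 mm or tipped (distance of buffer_bottle from where it was at the start of the episode above 0.02 m or angle between buffer_bottle's own z axis and vertical above 0.3 rad).
It fails at once if the cold block is moved more than 20 mm or tipped (distance of cold_block from where it was at the start of the episode above 0.02 m or angle between cold_block's own z axis and vertical above 0.3 rad).
It also fails if it takes over 64 s, if anything falls off the work surface, if the arm or the gripper's body presses on something with over 40 N, if the wrist force passes 120 N, or if a joint passes its speed limit or range.

ROBOT

A 6-joint arm with a two-finger parallel gripper is mounted at the origin on the work surface. World frame = base frame: x ahead of the robot, y to its left, z up, the work surface at z = 0. Lengths are in mm, angles in rad, forces in N, time in s.
With the tool pointing down it reaches from about 350 to 725 mm from the base axis. Payload 4.3 kg.
Tool frame: the origin (TCP) lies on the centre line of the jaws, within the pads' length; the fingertips stand 17 mm ahead of it and the grasp point (between the pads) lies 2 mm behind it; z points along the fingers, y is the line along which they close (so a half turn about z gives the same grasp; the last joint's range is limited). The gripper opens to 85 mm and grips with 20 to 120 N. Pads are 22 mm wide; open, the fingers measure 114 mm over their backs; the gripper's body (76 mm by 85 mm) begins 54 mm behind the grasp point. The pads swing forward as they close: fully open they stand 13 mm farther back than shut.
Start: joints at [-1.318, 0.377, 0.081, 1.274, 0, 1.46], TCP at [204.076, -537.604, 248.329] pointing down, gripper open.
Joint ranges: [-2.72, 2.72], [-0.84, 1.66], [-1.02, 1.22], [-1.77, 2.12], [-1.37, 1.28], [-3.14, 3.14]. Speed limits (rad/s): [2.57, 2.57, 3.14, 3.14, 3.14, 3.14].

INTERFACE

Orientations are given as a unit quaternion [w, x, y, z].
In Python, from plant import arm, optics, order, find_in, pinpoint gives the robot as it stands.
- The arm moves only by the tool play_rows, never from a script. Its argument "rows" is a list of rows, each an object with "dp": the shift along the tool's x, y, z in units of 30 mm (1.0 is 30 mm), a list of three; "rot": the turn, a rotation vector about the tool's x, y, z in units of 6 degrees (1.0 is 6 degrees), a list of three. In form: [{"dp": [x, y, z], "rot": [wx, wy, wz]}, ...]. A call has 1 to 10 rows; each row shifts and turns the commanded pose from where the row before left it, along the tool's axes as they then stand; what a row does not reach is not made up. A row lasts 1/8 s, in which the tool goes at most 62.5 mm and 10.7 degrees, less where a joint would pass 70% of its speed; a pose out of reach is approached as far as the arm can. A call is refused whole if a number of a shift passes 1 or a number of a turn 1, either way. A call with a gripper value outside its range is refused whole. "jaw" is the finger opening in mm, from 0 to 85.4, set as the call begins (left out, the last holds). The fingers move at their own pace and stop on an object; "newtons" is the grip in N (left out, the last holds). Time passes only in rows, so rows that do not move let the fingers close. It gives the time, the measured TCP pose, the force, the opening and the grip force at its end, in the units of the state.
- arm.get_state(): the state, without advancing time (a new reading comes with each control period).
- optics.get_image(name): name is "side" or "top" or "wrist"; returns the picture (480x640x3 uint8, red, green, blue); there is no depth.
- optics.camera_params(name): a dict with "fovy" (degrees; the focal length in pixels is half the picture's height over the tangent of half this angle, whatever the lens; pixels are square), "cx", "cy" (the principal point, pixels), "cam_to_world" (4x4, takes a point from camera to world coordinates). Camera axes: x right, y up, looking along -z (the intrinsics and any distortion apply to the point x, -y, -z); pixel columns grow to the right and rows downward; lengths in mm; the calibration is good to about 2 mm. A picture is of the moment at which its call begins: read the wrist's pose just before it. camera_params takes no time and is no camera call; for the wrist camera it gives the pose at the moment of the call.
- order.close_job(): hands the job in; it is judged then, once.
Trained networks look in the newest picture that a camera, given by its name, has taken for a name from the list of things; names that differ only in an ending like _2 or _b are one class to them, and where a whole thing is asked for, a point or a joint stands for the part that bears it (a point fixed in the world has none). Each returns a list of dicts, best first, with "conf" (0 to 1); they miss things now and then, are a little off and sometimes report something else, mostly with a low value. They report only what shows in the picture. A call takes as long as a camera call. They do not tell look-alikes from the thing itself.
- find_in(camera, label): "rect" ([left, top, right, bottom] in pixels, round what is visible of it).
- pinpoint(camera, label): "point" ([row, column] in pixels: a listed point, or the origin of a listed thing).
The state is a dict: "clock": time; "qpos": joint angles; "joint_velocities": joint speeds; "joint_torque": joint torques, N m; "tool_pos": TCP position; "eef_rot": TCP orientation; "contact_force": force on the tool from outside, world axes, zero at the start; "torque": the same for the moment, N m; "opening": finger opening in mm; "finger_force": force on a finger pad.
Only numpy, scipy, OpenCV 4.12 (cv2) and the standard library are available. Lean on these libraries where they do the work, as an engineer would, in place of code of your own. Each camera call takes 0.05 s, during which the arm holds its last target. There are 200 camera calls.

## Working session

There is one attempt and no reset: what is moved stays moved. The work goes in short steps, Python scripts to look and compute and a tool call to move; the robot and the scene stay as the last step left them, time stands still between calls to the robot, and variables do not carry over. Pictures are saved under pics/ and viewed, at most 14 in all, crops included, and the job is handed in when it is done.

Besides the shell and the picture viewer there is one more tool, called after "Call:" as name([rows], argument=value, ...), one row to a line, values as JSON. play_rows: Moves the arm, as the interface text tells. Its arguments: {"type":"object","properties":{"rows":{"type":"array","items":{"type":"object","properties":{"dp":{"type":"array","items":{"type":"number"}},"rot":{"type":"array","items":{"type":"number"}}}}},"jaw":{"type":"number"},"newtons":{"type":"number"}},"required":["rows"]}

```bash
ls; mkdir -p pics; cat > h.py <<'E'
import numpy as np, cv2
from plant import arm, optics, order, find_in, pinpoint
def ray(cam,row,col,P=None):
    P=P or optics.camera_params(cam); f=240/np.tan(np.radians(P['fovy'])/2)
    T=np.array(P['cam_to_world']); d=T[:3,:3]@np.array([(col-P['cx'])/f,-(row-P['cy'])/f,-1.])
    return T[:3,3],d
def onz(cam,row,col,z):
    o,d=ray(cam,row,col); return o+d*(z-o[2])/d[2]
def proj(cam,p):
    P=optics.camera_params(cam); f=240/np.tan(np.radians(P['fovy'])/2)
    c=np.linalg.inv(np.array(P['cam_to_world']))@np.append(p,1.)
    return np.array([P['cy']+f*c[1]/c[2], P['cx']-f*c[0]/c[2]])
E
python3 - <<'E'
from h import *
np.set_printoptions(precision=1,suppress=True)
for c in['top','side']:
    im=optics.get_image(c); cv2.imwrite(f'pics/{c}0.png',im[:,:,::-1])
    P=optics.camera_params(c); print(c,{k:v for k,v in P.items() if k!='cam_to_world'}); print(np.array(P['cam_to_world']))
    for l in['rack','place','back_stop','guides','head','lever_shaft','crossbar','platen','press']:
        print(l,[(np.round(d['point']).tolist(),round(d['conf'],2)) for d in pinpoint(c,l)][:4])
E
```

```text
pics
top {'fovy': 45.506690283239145, 'cx': 324.86359384751916, 'cy': 247.4654136333354}
[[  -0.     1.    -0.2  275.5]
 [  -1.    -0.     0.   -18. ]
 [  -0.     0.2    1.  1611.5]
 [   0.     0.     0.     1. ]]
rack [([253.0, 299.0], 0.92), ([362.0, 223.0], 0.9), ([332.0, 395.0], 0.74), ([265.0, 450.0], 0.59)]
place [([205.0, 309.0], 0.93)]
back_stop [([182.0, 312.0], 0.71)]
guides [([210.0, 307.0], 0.56)]
head [([187.0, 228.0], 0.66), ([218.0, 384.0], 0.17)]
lever_shaft [([162.0, 305.0], 0.54)]
crossbar [([166.0, 304.0], 0.87), ([183.0, 313.0], 0.45)]
platen [([200.0, 309.0], 0.59)]
press [([201.0, 306.0], 0.76)]
side {'fovy': 57.75688699844071, 'cx': 318.5278387547637, 'cy': 242.38458421744136}
[[ -0.9   0.3  -0.3 116.1]
 [ -0.5  -0.6   0.6 648.3]
 [ -0.    0.7   0.7 976.2]
 [  0.    0.    0.    1. ]]
rack [([420.0, 361.0], 0.83), ([264.0, 405.0], 0.79), ([384.0, 237.0], 0.78), ([213.0, 366.0], 0.78)]
place [([275.0, 252.0], 0.56)]
back_stop [([261.0, 239.0], 0.6)]
guides [([277.0, 259.0], 0.7)]
head [([244.0, 254.0], 0.83), ([325.0, 187.0], 0.49)]
lever_shaft [([230.0, 241.0], 0.94), ([256.0, 251.0], 0.2)]
crossbar [([185.0, 232.0], 0.76)]
platen [([261.0, 250.0], 0.95), ([246.0, 251.0], 0.5)]
press [([278.0, 256.0], 0.65)]
```

View pics/top0.png

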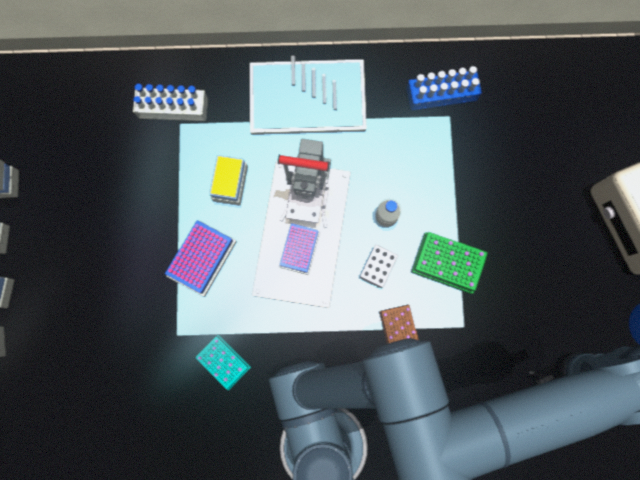

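View pics/side0.png

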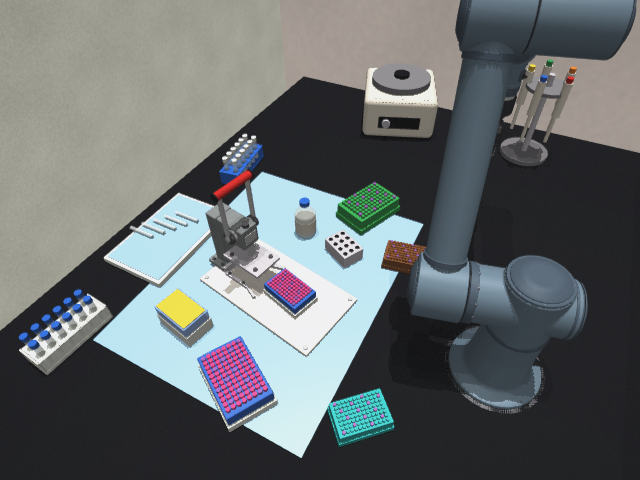

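The top view shows the rack candidates at (row, col):
- small blue/pink on the board: (248, 299)
- larger blue/pink: (258, 200)
- green: (261, 450)
- turquoise: (362, 223)
- brown: (332, 395)

I choose the one at (248, 299), the small blue one lying on the white board. The press is behind it, with the red crossbar at (162, 303).

```bash
python3 - <<'E'
from h import *
np.set_printoptions(precision=1,suppress=True)
im=optics.get_image('top')
c=cv2.resize(im[130:315,240:365],None,fx=4,fy=4,interpolation=cv2.INTER_CUBIC)
c=c[:600] if c.shape[0]>600 else c
c=cv2.resize(im[160:310,240:365],None,fx=4,fy=4,interpolation=cv2.INTER_CUBIC)
cv2.imwrite('pics/crop1.png',c[:,:,::-1])
hsv=cv2.cvtColor(im,cv2.COLOR_RGB2HSV).astype(int)
m=((hsv[...,1]>70)&(hsv[...,0]>115)&(hsv[...,0]<170)).astype(np.uint8); m[:215]=0;m[285:]=0;m[:,:265]=0;m[:,335:]=0
n,l,s,ce=cv2.connectedComponentsWithStats(m); k=1+np.argmax(s[1:,4]); r,cc=np.where(l==k)
W=np.array([onz('top',a,b,52)[:2] for a,b in zip(r,cc)]); print('rack blue', cv2.minAreaRect(W.astype(np.float32)),W.mean(0))
# board front edge/side edges: white low sat
w=((hsv[...,1]<22)&(hsv[...,2]>150)).astype(np.uint8); w[:140]=0;w[315:]=0;w[:,:245]=0;w[:,360:]=0
def wfit(pts): 
    P=np.array([onz('top',a,b,12)[:2] for a,b in pts],np.float32); v=cv2.fitLine(P,cv2.DIST_HUBER,0,.01,.01).ravel(); return v
rows=range(215,285)
L=[(a,np.where(w[a])[0].min()-.5) for a in rows]; R=[(a,np.where(w[a])[0].max()+.5) for a in rows]
cols=range(262,325); F=[(np.where(w[:,b])[0].max()+.5,b) for b in cols]
vl,vr,vf=map(wfit,(L,R,F)); print(vl,vr,vf)
ang=[np.degrees(np.arctan2(v[1],v[0])) for v in(vl,vr,vf)]; print(ang)
def isect(a,b):
    t=np.linalg.solve(np.array([a[:2],-b[:2]]).T,b[2:]-a[2:]); return a[2:]+t[0]*a[:2]
A,B=isect(vl,vf),isect(vr,vf); print('corners',A,B,np.linalg.norm(A-B))
E
```

```text
rack blue ((541.9392700195312, 54.322532653808594), (74.30654907226562, 110.08963012695312), 73.49017333984375) [544.3  46.7]
[  1.   -0.2 545.8 167.1] [   1.    -0.   529.6 -116.2] [  0.    1.  357.4  61. ]
[np.float32(-11.039046), np.float32(-2.008315), np.float32(88.338066)]
corners [361.6 203.1] [ 352.5 -109.9] 313.16782
```

View pics/crop1.png

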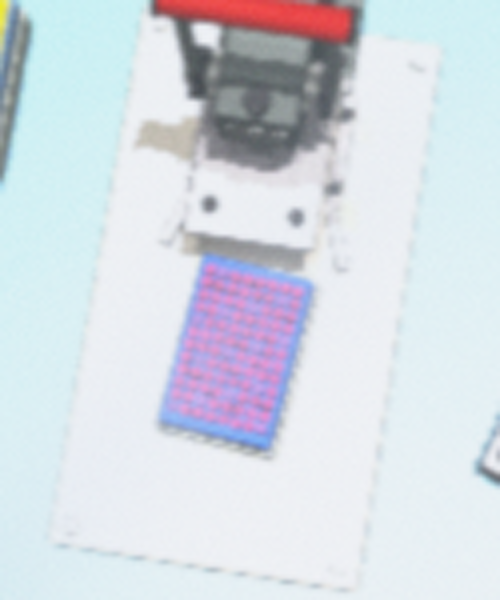

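The crop confirms the choice: a small blue rack with pink/purple caps at (248, 299) on the white board, just in front of the platen. Board corners at (296, 254), (307, 329) and (171, 349.5). Next I fit the press and rack poses from both cameras.

```bash
cat >> h.py <<'E'
from scipy.optimize import least_squares
def fitpose(obs,x0,scale=1.5):
    # obs: (cam,row,col,local xyz); press-like planar pose
    def res(p):
        c,s=np.cos(p[2]),np.sin(p[2])
        return np.concatenate([proj(cam,[p[0]+c*q[0]-s*q[1],p[1]+s*q[0]+c*q[1],q[2]])-[r,k] for cam,r,k,q in obs])
    o=least_squares(res,x0,loss='soft_l1',f_scale=scale,x_scale=[10,10,.1]); return o.x,res(o.x).reshape(-1,2)
E
python3 - <<'E'
from h import *
np.set_printoptions(precision=2,suppress=True)
T=lambda c,r:( 'top',160+(r-1.5)/4,240+(c-1.5)/4)
pr=[(*T(55,543),(-285,110,12)),(*T(355,588),(-285,-110,12)),(*T(438,45),(115,-110,12)),
('top',205,309,(0,0,12)),('top',182,312,(64,0,12)),('top',166,304,(20,0,325)),('top',210,307,(-20,0,12)),('top',162,305,(20,0,180)),
('side',275,252,(0,0,12)),('side',261,239,(64,0,12)),('side',277,259,(-20,0,12)),('side',244,254,(-12,0,137)),('side',230,241,(20,0,180)),('side',185,232,(20,0,325)),('side',261,250,(0,0,75)),
('side',353,306,(-285,110,12)),('side',299,355,(-285,-110,12)),('side',281,201,(115,110,12))]
for sel in (pr,[o for o in pr if o[0]=='top'],[o for o in pr if o[0]=='side']):
    x,e=fitpose(sel,[620,30,-.15]); print(x); print(e.round(1).tolist())
rk=[(*T(205,255),(61,40,52)),(*T(313,285),(61,-40,52)),(*T(268,447),(-61,-40,52)),(*T(160,422),(-61,40,52))]
rx,e=fitpose(rk,[540,45,-.15]); print('rack',rx,e.round(1).tolist())
for P in optics.camera_params('top')['cam_to_world']: print(np.round(P,3))
E
```

```text
[673.81  29.72  -0.18]
[[0.3, -1.7], [1.1, 1.0], [0.1, 1.3], [-1.5, -2.3], [0.1, -1.8], [-3.1, -0.7], [0.2, -1.4], [18.3, 0.6], [-2.2, 2.3], [1.7, -0.3], [-0.9, 0.3], [0.9, -2.3], [-1.7, -0.1], [-0.2, -0.0], [-2.7, 1.5], [1.3, 0.0], [-1.8, 2.2], [-3.6, -2.3]]
[674.1   27.78  -0.18]
[[0.2, -1.0], [1.0, 1.7], [-0.1, 2.0], [-1.7, -1.7], [0.0, -1.1], [-3.2, 0.1], [0.0, -0.8], [18.2, 1.3]]
[672.46  32.49  -0.18]
[[-1.3, 2.1], [2.5, -0.5], [-0.1, 0.1], [1.7, -2.5], [-0.9, -0.3], [0.7, -0.2], [-1.9, 1.3], [2.4, 0.0], [-0.9, 2.3], [-2.7, -2.6]]
rack [539.25  53.33  -0.28] [[-0.3, -0.3], [-0.7, 0.5], [1.0, 0.4], [-0.0, -0.7]]
[ -0.03   0.99  -0.17 275.5 ]
[ -1.    -0.03   0.   -17.97]
[  -0.      0.17    0.99 1611.54]
[0. 0. 0. 1.]
```

```bash
cat >> h.py <<'E'
from scipy.spatial.transform import Rotation as R
PX=np.array([673.8,29.7]); YAW=-.18
Rp=R.from_euler('z',YAW)
def p2w(x,y,z): return Rp.apply([x,y,z])+[*PX,0]
def w2p(w): return Rp.inv().apply(np.array(w)-[*PX,0])
def st():
    s=arm.get_state(); q=s['eef_rot']; return s,np.array(s['tool_pos']),R.from_quat([q[1],q[2],q[3],q[0]])
def tooltarget(lean,xa):  # tool z = (sin lean,0,-cos lean) in press frame; xa: tool x heading in press, deg
    z=np.array([np.sin(lean),0,-np.cos(lean)]); 
    base=np.column_stack([[np.cos(lean),0,np.sin(lean)],[0,-1,0],z])
    return Rp*R.from_matrix(base)*R.from_euler('z',xa,degrees=True)
def plan(p,Rt):
    s,t,Rc=st(); print('t',round(s['clock'],2),'tcp',t.round(1),'press',w2p(t).round(1),'q',np.round(s['qpos'],2),'F',np.round(s['contact_force'],1),'open',round(s['opening'],1))
    print('dp units (current axes)',(Rc.inv().apply(p-t)/30).round(2),' (target axes)',(Rt.inv().apply(p-t)/30).round(2))
    print('rot units',np.degrees((Rc.inv()*Rt).as_rotvec()/6).round(2))
E
python3 - <<'E'
from h import *
np.set_printoptions(suppress=True)
s,t,Rc=st(); print(Rc.as_matrix().round(2))
for xa in(0,180): plan(p2w(-235,0,120),tooltarget(np.radians(20),xa))
plan(np.array([440,-250,230]),tooltarget(0,0))
E
```

```text
[[ 0.93  0.35  0.  ]
 [ 0.35 -0.93 -0.  ]
 [-0.    0.   -1.  ]]
t 1.05 tcp [ 204.1 -537.6  248.3] press [-360.6 -642.2  248.3] q [-1.32  0.38  0.08  1.27 -0.    1.46] F [-0.8 -0.2 -0.9] open 85.4
dp units (current axes) [ 14.64 -16.17   4.28]  (target axes) [  2.47 -21.41   5.45]
rot units [-0.9   3.25  5.13]
t 1.05 tcp [ 204.1 -537.6  248.3] press [-360.6 -642.2  248.3] q [-1.32  0.38  0.08  1.27 -0.    1.46] F [-0.8 -0.2 -0.9] open 85.4
dp units (current axes) [ 14.64 -16.17   4.28]  (target axes) [-2.47 21.41  5.45]
rot units [ -4.32  -1.2  -24.49]
t 1.05 tcp [ 204.1 -537.6  248.3] press [-360.6 -642.2  248.3] q [-1.32  0.38  0.08  1.27 -0.    1.46] F [-0.8 -0.2 -0.9] open 85.4
dp units (current axes) [10.75 -6.17  0.61]  (target axes) [  6.02 -10.84   0.61]
rot units [0.   0.   5.18]
```

Call:
play_rows([
  {"dp": [1,-0.6,0]},
  {"dp": [1,-0.6,0]},
  {"dp": [1,-0.6,0]},
  {"dp": [1,-0.6,0]},
  {"dp": [1,-0.6,0]},
  {"dp": [1,-0.6,0]},
  {"dp": [1,-0.6,0]},
  {"dp": [1,-0.6,0]},
  {"dp": [1,-0.6,0]},
  {"dp": [1,-0.6,0]},
], jaw=50)

```text
schema error: expected keys dp, rot
```

Call:
play_rows([
  {"rot": [0,0,-1]},
  {"rot": [0,0,-1]},
  {"rot": [0,0,-1]},
  {"rot": [0,0,-1]},
  {"rot": [0,0,-1]},
  {"rot": [0,0,-1]},
  {"rot": [0,0,-1]},
  {"rot": [0,0,-1]},
  {"rot": [0,0,-1]},
  {"rot": [0,0,-1]},
])

```text
schema error: expected keys dp, rot
```

Call:
play_rows([
  {"rot": [0,0,-1]},
  {"rot": [0,0,-1]},
  {"rot": [0,0,-1]},
  {"rot": [0,0,-1]},
  {"rot": [0,0,-1]},
  {"rot": [0,0,-1]},
  {"rot": [0,0,-1]},
  {"rot": [0,0,-1]},
  {"rot": [0,0,-1]},
  {"rot": [0,0,-1]},
])

```text
schema error: expected keys dp, rot
```

```bash
python3 - <<'E'
from h import *
np.set_printoptions(suppress=True)
plan(p2w(-235,0,120),tooltarget(np.radians(20),180))
plan(p2w(-235,0,120),tooltarget(0,180))
E
```

```text
t 1.05 tcp [ 204.1 -537.6  248.3] press [-360.6 -642.2  248.3] q [-1.32  0.38  0.08  1.27 -0.    1.46] F [-0.8 -0.2 -0.9] open 85.4
dp units (current axes) [ 14.64 -16.17   4.28]  (target axes) [-2.47 21.41  5.45]
rot units [ -4.32  -1.2  -24.49]
t 1.05 tcp [ 204.1 -537.6  248.3] press [-360.6 -642.2  248.3] q [-1.32  0.38  0.08  1.27 -0.    1.46] F [-0.8 -0.2 -0.9] open 85.4
dp units (current axes) [ 14.64 -16.17   4.28]  (target axes) [-4.19 21.41  4.28]
rot units [ -0.     0.   -24.82]
```

Both keys are required in every row.

Call:
play_rows([
  {"dp": [1,-0.6,0],"rot": [0,0,0]},
  {"dp": [1,-0.6,0],"rot": [0,0,0]},
  {"dp": [1,-0.6,0],"rot": [0,0,0]},
  {"dp": [1,-0.6,0],"rot": [0,0,0]},
  {"dp": [1,-0.6,0],"rot": [0,0,0]},
  {"dp": [1,-0.6,0],"rot": [0,0,0]},
  {"dp": [1,-0.6,0],"rot": [0,0,0]},
  {"dp": [1,-0.6,0],"rot": [0,0,0]},
  {"dp": [1,-0.6,0],"rot": [0,0,0]},
  {"dp": [1,-0.6,0],"rot": [0,0,0]},
], jaw=50)

```text
clock: 2.3
tool_pos: [421.3, -261.9, 248.4]
eef_rot: [0.0, 0.984, 0.18, 0.0]
contact_force: [-0.4, 0.0, -0.8]
opening: 49.9
finger_force: 0.0
```

Call:
play_rows([
  {"dp": [0,0,0],"rot": [0,0,-1]},
  {"dp": [0,0,0],"rot": [0,0,-1]},
  {"dp": [0,0,0],"rot": [0,0,-1]},
  {"dp": [0,0,0],"rot": [0,0,-1]},
  {"dp": [0,0,0],"rot": [0,0,-1]},
  {"dp": [0,0,0],"rot": [0,0,-1]},
  {"dp": [0,0,0],"rot": [0,0,-1]},
  {"dp": [0,0,0],"rot": [0,0,-1]},
  {"dp": [0,0,0],"rot": [0,0,-1]},
  {"dp": [0,0,0],"rot": [0,0,-1]},
])

```text
clock: 3.55
tool_pos: [420.6, -262.9, 248.4]
eef_rot: [0.0, 0.761, 0.649, 0.0]
contact_force: [-0.7, 0.2, 1.0]
opening: 50.2
finger_force: 0.0
```

Call:
play_rows([
  {"dp": [0,0,0],"rot": [0,0,-1]},
  {"dp": [0,0,0],"rot": [0,0,-1]},
  {"dp": [0,0,0],"rot": [0,0,-1]},
  {"dp": [0,0,0],"rot": [0,0,-1]},
  {"dp": [0,0,0],"rot": [0,0,-1]},
  {"dp": [0,0,0],"rot": [0,0,-1]},
  {"dp": [0,0,0],"rot": [0,0,-1]},
  {"dp": [0,0,0],"rot": [0,0,-1]},
  {"dp": [0,0,0],"rot": [0,0,-1]},
  {"dp": [0,0,0],"rot": [0,0,-1]},
])

```text
clock: 4.8
tool_pos: [420.7, -262.9, 248.4]
eef_rot: [0.0, 0.334, 0.943, -0.0]
contact_force: [-1.3, -0.4, 0.3]
opening: 50.1
finger_force: 0.0
```

Call:
play_rows([
  {"dp": [0,0,0],"rot": [0,0,-1]},
  {"dp": [0,0,0],"rot": [0,0,-1]},
  {"dp": [0,0,0],"rot": [0,0,-1]},
  {"dp": [0,0,0],"rot": [0,0,-1]},
  {"dp": [0,0,0],"rot": [0,0,-0.8]},
])

```text
clock: 5.42
tool_pos: [420.7, -262.9, 248.4]
eef_rot: [0.0, 0.089, 0.996, -0.0]
contact_force: [-0.1, -0.3, 0.5]
opening: 49.6
finger_force: 0.0
```

```bash
python3 - <<'E'
from h import *
np.set_printoptions(suppress=True)
plan(p2w(-240,0,120),tooltarget(np.radians(20),180))
E
```

```text
t 5.42 tcp [ 420.7 -262.9  248.4] press [-196.6 -333.1  248.4] q [-0.69  0.22 -0.14  1.21 -0.   -0.51] F [-0.1 -0.3  0.5] open 49.6
dp units (current axes) [ 1.43 11.11  4.28]  (target axes) [ 2.82 11.1   3.53]
rot units [ 0.   -3.33  0.01]
```

Call:
play_rows([
  {"dp": [0.15,1,0],"rot": [0,0,0]},
  {"dp": [0.15,1,0],"rot": [0,0,0]},
  {"dp": [0.15,1,0],"rot": [0,0,0]},
  {"dp": [0.15,1,0],"rot": [0,0,0]},
  {"dp": [0.15,1,0],"rot": [0,0,0]},
  {"dp": [0.15,1,0],"rot": [0,0,0]},
  {"dp": [0.15,1,0],"rot": [0,0,0]},
  {"dp": [0.15,1,0],"rot": [0,0,0]},
  {"dp": [0.15,1,0],"rot": [0,0,0]},
  {"dp": [0.1,1,0],"rot": [0,0,0]},
])

```text
clock: 6.68
tool_pos: [432.1, 41.1, 248.5]
eef_rot: [0.0, 0.091, 0.996, -0.0]
contact_force: [0.5, -1.0, -0.4]
opening: 50.3
finger_force: 0.0
```

Call:
play_rows([
  {"dp": [0,1,0],"rot": [0,0,0]},
  {"dp": [0,0.1,0.5],"rot": [0,-1,0]},
  {"dp": [0,0,0.5],"rot": [0,-1,0]},
  {"dp": [0,0,0.5],"rot": [0,-1,0]},
  {"dp": [0,0,0.5],"rot": [0,-0.33,0]},
  {"dp": [0,0,0],"rot": [0,0,0]},
])

```text
clock: 7.42
tool_pos: [445.3, 70.9, 188.1]
eef_rot: [0.171, 0.089, 0.981, -0.016]
contact_force: [0.5, -0.6, 0.1]
opening: 49.9
finger_force: 0.0
```

```bash
python3 - <<'E'
from h import *
np.set_printoptions(suppress=True)
plan(p2w(-245,0,60),tooltarget(np.radians(20),180))
im=optics.get_image('wrist'); cv2.imwrite('pics/w1.png',im[:,:,::-1])
im=optics.get_image('side'); cv2.imwrite('pics/s1.png',cv2.resize(im[150:400,130:430],None,fx=2.3,fy=2.3)[:,:,::-1])
E
```

```text
t 7.42 tcp [445.3  70.9 188.1] press [-232.1   -0.4  188.1] q [ 0.07 -0.1  -0.71  0.62 -0.09  0.24] F [ 0.5 -0.6  0.1] open 49.9
dp units (current axes) [1.85 0.02 3.87]  (target axes) [1.86 0.01 3.87]
rot units [-0.01 -0.03 -0.01]
```

View pics/w1.png

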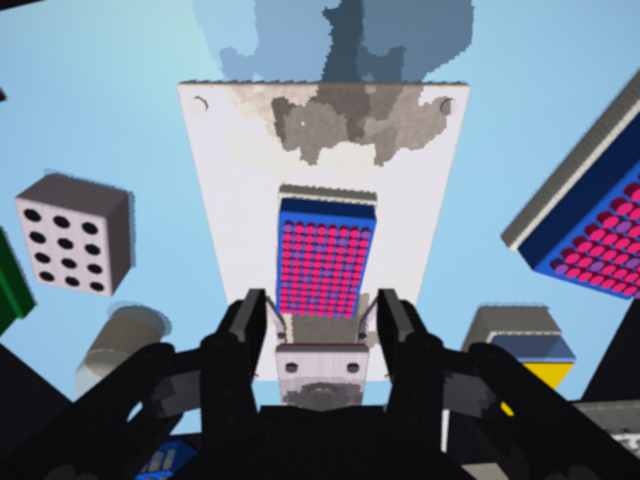

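The wrist view shows the board's front corners at (83, 178) and (83, 470). The rack's rear skirt edge runs from (187, 279) to (193, 377), with the platen below it, and the fingers straddle the view. I use these to refine the estimate.

```bash
python3 - <<'E'
from h import *
np.set_printoptions(suppress=True,precision=2)
print('board corners press:',[w2p(onz('wrist',r,c,12)).round(1) for r,c in((83,178),(83,470))])
print('rack rear press (z12 / z28):',[[w2p(onz('wrist',r,c,z)).round(1) for z in(12,28)] for r,c in((187,279),(193,377))])
print('platen front top press:',[w2p(onz('wrist',r,c,89)).round(1) for r,c in((345,278),(346,367))])
E
```

```text
board corners press: [array([-282.6, -106.1,   12. ]), array([-282.2,  109.5,   12. ])]
rack rear press (z12 / z28): [[array([-196. ,  -38.1,   12. ]), array([-204.7,  -35.9,   28. ])], [array([-189.7,   49.8,   12. ]), array([-198.8,   46.8,   28. ])]]
platen front top press: [array([-72.4, -40.9,  89. ]), array([-70.7,  42. ,  89. ])]
```

Call:
play_rows([
  {"dp": [0.4,0,0.8],"rot": [0,0,0]},
  {"dp": [0.4,0,0.8],"rot": [0,0,0]},
  {"dp": [0.4,0,0.8],"rot": [0,0,0]},
  {"dp": [0.4,0,0.8],"rot": [0,0,0]},
  {"dp": [0.3,-0.05,0.6],"rot": [0,0,0]},
  {"dp": [0.2,0,0.5],"rot": [0,0,0]},
  {"dp": [0,0,0.2],"rot": [0,0,0]},
  {"dp": [0,0,0],"rot": [0,0,0]},
])

```text
clock: 8.52
tool_pos: [435.4, 71.7, 41.5]
eef_rot: [0.173, 0.09, 0.981, -0.016]
contact_force: [0.2, -0.1, 0.5]
opening: 49.7
finger_force: 0.0
```

```bash
python3 - <<'E'
from h import *
np.set_printoptions(suppress=True)
plan(p2w(-220,1,36),tooltarget(np.radians(20),180))
im=optics.get_image('side'); cv2.imwrite('pics/s2.png',cv2.resize(im[200:360,180:380],None,fx=3.5,fy=3.5,interpolation=cv2.INTER_CUBIC)[:,:,::-1])
E
```

```text
t 8.53 tcp [435.4  71.7  41.5] press [-242.1   -1.4   41.5] q [ 0.08  0.11 -0.98  0.14 -0.09  0.25] F [ 0.2 -0.1  0.5] open 49.7
dp units (current axes) [-0.63  0.08  0.42]  (target axes) [-0.63  0.08  0.42]
rot units [-0.01  0.   -0.02]
```

View pics/s2.png

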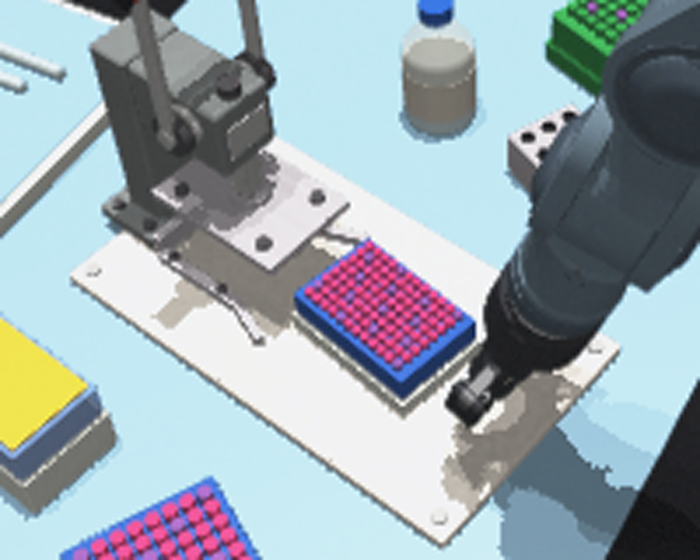

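The fingers are just behind the rack at a sensible height. Next: advance slightly, lower, then push in small steps.

Call:
play_rows([
  {"dp": [-0.2,0.08,0.17],"rot": [0,0,0]},
  {"dp": [-0.2,0,0.17],"rot": [0,0,0]},
  {"dp": [-0.15,0,0.05],"rot": [0,0,0]},
  {"dp": [-0.15,0,0.05],"rot": [0,0,0]},
  {"dp": [-0.15,0,0.05],"rot": [0,0,0]},
  {"dp": [-0.15,0,0.05],"rot": [0,0,0]},
  {"dp": [-0.15,0,0.05],"rot": [0,0,0]},
  {"dp": [-0.15,0,0.06],"rot": [0,0,0]},
])

```text
clock: 9.57
tool_pos: [477.3, 66.2, 35.9]
eef_rot: [0.173, 0.089, 0.981, -0.016]
contact_force: [-0.5, -0.6, -0.7]
opening: 50.1
finger_force: 0.6
```

Call:
play_rows([
  {"dp": [-0.25,0,0.09],"rot": [0,0,0]},
  {"dp": [-0.25,0,0.09],"rot": [0,0,0]},
  {"dp": [-0.25,0,0.09],"rot": [0,0,0]},
  {"dp": [-0.25,0,0.09],"rot": [0,0,0]},
  {"dp": [-0.25,0,0.09],"rot": [0,0,0]},
  {"dp": [-0.25,0,0.09],"rot": [0,0,0]},
])

```text
clock: 10.32
tool_pos: [524.5, 57.4, 36.1]
eef_rot: [0.173, 0.089, 0.981, -0.016]
contact_force: [-1.4, 0.2, -0.7]
opening: 50.0
finger_force: 0.6
```

```bash
python3 - <<'E'
from h import *
np.set_printoptions(suppress=True)
plan(p2w(-80,1,36),tooltarget(np.radians(20),180))
im=optics.get_image('wrist'); cv2.imwrite('pics/w2.png',im[:,:,::-1])
E
```

```text
t 10.32 tcp [524.5  57.4  36.1] press [-151.9    0.5   36.1] q [ 0.03  0.26 -0.79  0.17 -0.07  0.2 ] F [-1.4  0.2 -0.7] open 50.0
dp units (current axes) [-2.25  0.02  0.82]  (target axes) [-2.25  0.02  0.82]
rot units [-0.01 -0.01 -0.02]
```

View pics/w2.png

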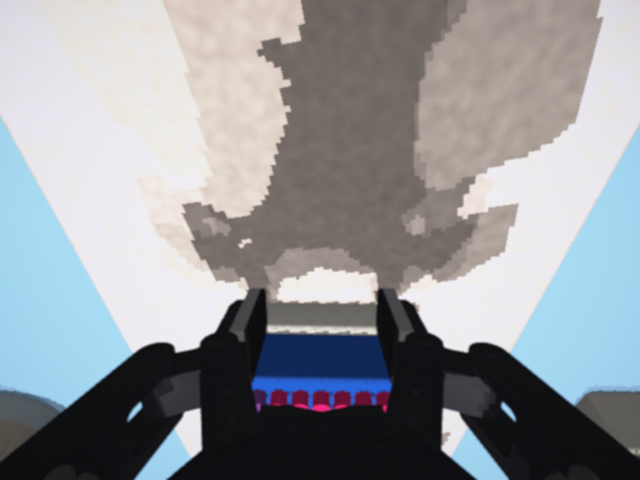

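Both fingers bear on the skirt, and the rack is square to the gripper. I keep pushing.

Call:
play_rows([
  {"dp": [-0.2,0,0.073],"rot": [0,0,0]},
  {"dp": [-0.2,0,0.073],"rot": [0,0,0]},
  {"dp": [-0.2,0,0.073],"rot": [0,0,0]},
  {"dp": [-0.2,0,0.073],"rot": [0,0,0]},
  {"dp": [-0.2,0,0.073],"rot": [0,0,0]},
  {"dp": [-0.2,0,0.073],"rot": [0,0,0]},
  {"dp": [-0.2,0,0.073],"rot": [0,0,0]},
])

```text
clock: 11.25
tool_pos: [568.0, 48.9, 36.2]
eef_rot: [0.173, 0.09, 0.981, -0.017]
contact_force: [-6.7, -1.6, 7.6]
opening: 50.2
finger_force: 4.4
```

Call:
play_rows([
  {"dp": [-0.15,0,0.055],"rot": [0,0,0]},
  {"dp": [-0.15,0,0.055],"rot": [0,0,0]},
  {"dp": [-0.15,0,0.055],"rot": [0,0,0]},
])

```text
clock: 11.62
tool_pos: [581.3, 45.6, 36.0]
eef_rot: [0.172, 0.09, 0.981, -0.017]
contact_force: [-9.7, -3.2, 10.7]
opening: 50.1
finger_force: 6.2
```

Call:
play_rows([
  {"dp": [-0.1,0,0.036],"rot": [0,0,0]},
  {"dp": [-0.1,0,0.036],"rot": [0,0,0]},
])

```text
clock: 11.88
tool_pos: [587.4, 44.3, 36.0]
eef_rot: [0.172, 0.09, 0.981, -0.018]
contact_force: [-9.5, -3.7, 10.9]
opening: 50.0
finger_force: 6.3
```

```bash
python3 - <<'E'
from h import *
np.set_printoptions(suppress=True)
plan(p2w(-80,1,36),tooltarget(np.radians(20),180))
im=optics.get_image('side'); cv2.imwrite('pics/s3.png',cv2.resize(im[200:340,180:380],None,fx=4,fy=4,interpolation=cv2.INTER_CUBIC)[:,:,::-1])
E
```

```text
t 11.88 tcp [587.4  44.3  36. ] press [-87.6  -1.1  36. ] q [ 0.    0.36 -0.64  0.23 -0.07  0.17] F [-9.5 -3.7 10.9] open 50.0
dp units (current axes) [-0.24  0.07  0.09]  (target axes) [-0.24  0.07  0.09]
rot units [-0.05 -0.02 -0.02]
```

View pics/s3.png

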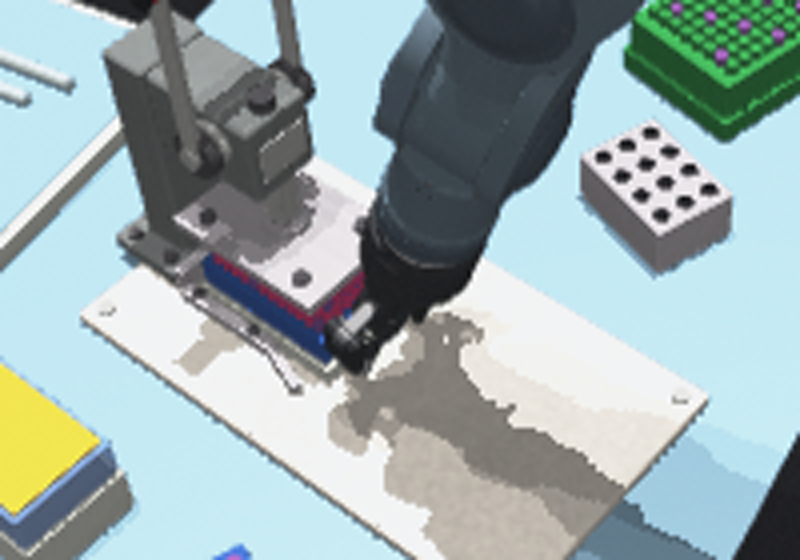

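The rack is in the guides and going under the platen. The hand feels about 9 N against the push and about 11 N upwards, which looks like stuck friction. I let the next steps climb slightly to relieve it.

Call:
play_rows([
  {"dp": [-0.06,0.02,0.005],"rot": [0,0,0]},
  {"dp": [-0.06,0.02,0.01],"rot": [0,0,0]},
])

```text
clock: 12.18
tool_pos: [589.8, 44.2, 36.1]
eef_rot: [0.171, 0.09, 0.981, -0.019]
contact_force: [-10.7, -5.0, 10.2]
opening: 49.8
finger_force: 6.6
```

Call:
play_rows([
  {"dp": [0,0,0],"rot": [0,0,0]},
  {"dp": [0,0,0],"rot": [0,0,0]},
])

```text
clock: 12.42
tool_pos: [590.0, 44.1, 36.1]
eef_rot: [0.171, 0.091, 0.981, -0.019]
contact_force: [-9.9, -5.3, 10.0]
opening: 49.9
finger_force: 5.8
```

```bash
python3 - <<'E'
from h import *
np.set_printoptions(suppress=True,precision=2)
plan(p2w(-80,1,36),tooltarget(np.radians(20),180))
s=arm.get_state(); print(s['torque'],s['contact_force'])
im=optics.get_image('wrist'); cv2.imwrite('pics/w3.png',im[:,:,::-1])
E
```

```text
t 12.43 tcp [590.   44.1  36.1] press [-85.   -0.9  36.1] q [ 0.    0.36 -0.63  0.24 -0.07  0.17] F [-9.9 -5.3 10. ] open 49.9
dp units (current axes) [-0.16  0.06  0.06]  (target axes) [-0.16  0.06  0.06]
rot units [-0.06 -0.03 -0.03]
[-1.24  1.48 -0.78] [-9.92 -5.27  9.99]
```

View pics/w3.png

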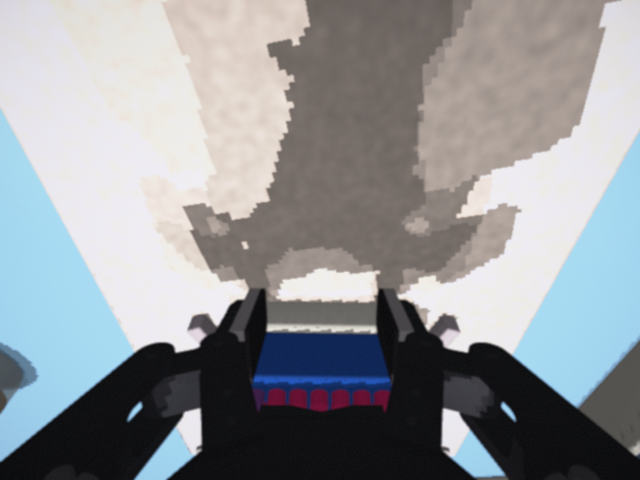

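The wrench fits a contact at the fingertips, so this is stuck friction on the right finger, and the hand is 2 mm right of the centre line. I back off, recentre, rise about 1.5 mm and push again.

Call:
play_rows([
  {"dp": [0.2,0,-0.07],"rot": [0,0,0]},
  {"dp": [0.15,0,-0.1],"rot": [0,0,0]},
  {"dp": [0,0.03,0],"rot": [0,0,0]},
])

```text
clock: 12.85
tool_pos: [581.0, 49.7, 38.2]
eef_rot: [0.173, 0.089, 0.981, -0.016]
contact_force: [0.5, 0.7, 0.8]
opening: 50.0
finger_force: 0.0
```

```bash
python3 - <<'E'
from h import *
np.set_printoptions(suppress=True,precision=2)
plan(p2w(-80,1.5,37),tooltarget(np.radians(20),180))
im=optics.get_image('side'); cv2.imwrite('pics/s4.png',cv2.resize(im[225:305,200:310],None,fx=7,fy=7,interpolation=cv2.INTER_CUBIC)[:,:,::-1])
E
```

```text
t 12.85 tcp [581.   49.7  38.2] press [-94.8   3.   38.2] q [ 0.01  0.34 -0.66  0.23 -0.06  0.18] F [0.5 0.7 0.8] open 50.0
dp units (current axes) [-0.45 -0.05  0.21]  (target axes) [-0.45 -0.05  0.21]
rot units [-0.   -0.   -0.01]
```

View pics/s4.png

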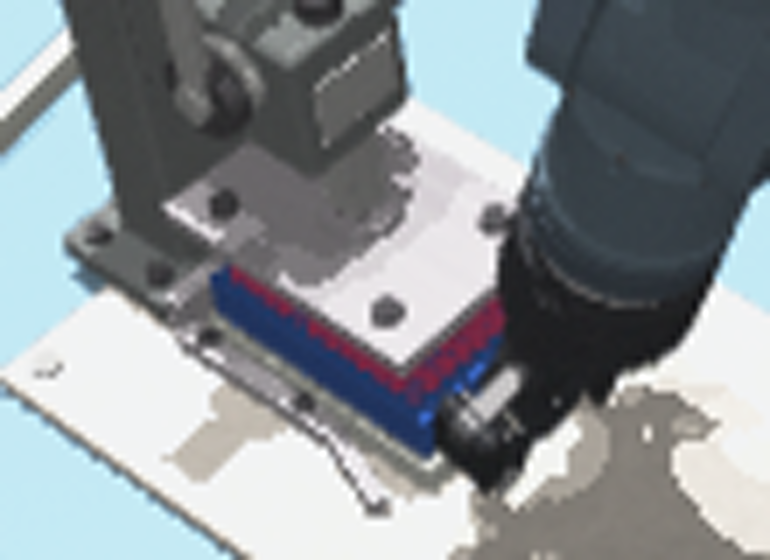

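The rack lies flat between the guides with a few mm to go. The previous wrist view put the guides' centre at press y ≈ -1, so I aim there and push slowly.

Call:
play_rows([
  {"dp": [0,-0.14,0],"rot": [0,0,0]},
  {"dp": [-0.12,0,0.04],"rot": [0,0,0]},
  {"dp": [-0.12,0,0.04],"rot": [0,0,0]},
  {"dp": [-0.06,0,0.02],"rot": [0,0,0]},
])

```text
clock: 13.4
tool_pos: [590.3, 43.3, 38.5]
eef_rot: [0.173, 0.089, 0.981, -0.016]
contact_force: [-0.1, -0.0, 0.0]
opening: 50.0
finger_force: 0.1
```

Call:
play_rows([
  {"dp": [-0.05,0,0.015],"rot": [0,0,0]},
  {"dp": [-0.05,0,0.015],"rot": [0,0,0]},
])

```text
clock: 13.65
tool_pos: [591.9, 42.7, 38.3]
eef_rot: [0.172, 0.089, 0.981, -0.016]
contact_force: [-3.4, -0.4, 3.2]
opening: 50.6
finger_force: 2.4
```

Call:
play_rows([
  {"dp": [-0.05,0,0.015],"rot": [0,0,0]},
  {"dp": [-0.05,0,0.015],"rot": [0,0,0]},
])

```text
clock: 13.9
tool_pos: [595.3, 42.2, 38.5]
eef_rot: [0.172, 0.089, 0.981, -0.016]
contact_force: [-2.5, -0.9, 2.7]
opening: 49.9
finger_force: 1.7
```

```bash
python3 - <<'E'
from h import *
np.set_printoptions(suppress=True,precision=2)
plan(p2w(-80,-1,37),tooltarget(np.radians(20),180))
E
```

```text
t 13.9 tcp [595.3  42.2  38.5] press [-79.5  -1.8  38.5] q [-0.01  0.37 -0.62  0.24 -0.06  0.17] F [-2.5 -0.9  2.7] open 49.9
dp units (current axes) [0.03 0.03 0.04]  (target axes) [0.03 0.03 0.04]
rot units [-0.01 -0.01 -0.02]
```

Call:
play_rows([
  {"dp": [-0.05,0,0.015],"rot": [0,0,0]},
  {"dp": [-0.05,0,0.015],"rot": [0,0,0]},
])

```text
clock: 14.15
tool_pos: [598.7, 41.6, 38.7]
eef_rot: [0.173, 0.089, 0.981, -0.016]
contact_force: [-2.7, -1.8, 1.1]
opening: 49.9
finger_force: 1.4
```

Call:
play_rows([
  {"dp": [-0.05,0,0.015],"rot": [0,0,0]},
  {"dp": [-0.05,0,0.015],"rot": [0,0,0]},
])

```text
clock: 14.4
tool_pos: [600.1, 41.4, 38.5]
eef_rot: [0.171, 0.089, 0.981, -0.016]
contact_force: [-13.9, 1.1, 12.2]
opening: 50.1
finger_force: 8.0
```

Call:
play_rows([
  {"dp": [-0.05,0,0.015],"rot": [0,0,0]},
  {"dp": [-0.05,0,0.015],"rot": [0,0,0]},
])

```text
clock: 14.65
tool_pos: [600.3, 41.4, 38.3]
eef_rot: [0.169, 0.089, 0.981, -0.016]
contact_force: [-23.6, 2.6, 26.8]
opening: 50.1
finger_force: 16.4
```

The push stopped sharply at press x ≈ -74.5 with 24 N, so the rack is against the back stop. I ease off, retreat straight back, and check.

Call:
play_rows([
  {"dp": [0.1,0,-0.036],"rot": [0,0,0]},
  {"dp": [0.2,0,-0.07],"rot": [0,0,0]},
  {"dp": [0.8,0,-0.29],"rot": [0,0,0]},
  {"dp": [0.8,0,-0.29],"rot": [0,0,0]},
  {"dp": [0.8,0,-0.29],"rot": [0,0,0]},
  {"dp": [0,0,-1],"rot": [0,0,0]},
  {"dp": [0,0,-1],"rot": [0,0,0]},
  {"dp": [0,0,-1],"rot": [0,0,0]},
  {"dp": [0,0,0],"rot": [0,0,0]},
])

```text
clock: 15.78
tool_pos: [492.6, 62.2, 126.8]
eef_rot: [0.176, 0.089, 0.98, -0.015]
contact_force: [0.6, -0.5, 0.1]
opening: 50.0
finger_force: 0.0
```

```bash
python3 - <<'E'
from h import *
np.set_printoptions(suppress=True,precision=2)
plan(p2w(20,0,325),tooltarget(np.radians(0),180))
im=optics.get_image('wrist'); cv2.imwrite('pics/w4.png',im[:,:,::-1])
im=optics.get_image('side'); optics.get_image('top')
for c in('side','top','wrist'):
    print(c,[(np.round(d['point']).tolist(),round(d['conf'],2)) for d in pinpoint(c,'crossbar')][:2],[(np.round(d['point']).tolist(),round(d['conf'],2)) for d in pinpoint(c,'rack')][:3])
E
```

```text
t 15.78 tcp [492.6  62.2 126.8] press [-184.1   -0.4  126.8] q [ 0.04  0.06 -0.74  0.42 -0.08  0.21] F [ 0.6 -0.5  0.1] open 50.0
dp units (current axes) [-8.68  0.03 -3.83]  (target axes) [-6.8   0.01 -6.61]
rot units [ 0.02  3.39 -0.01]
side [([186.0, 230.0], 0.96)] [([386.0, 237.0], 0.93), ([211.0, 367.0], 0.87), ([418.0, 359.0], 0.68)]
top [([164.0, 304.0], 0.57)] [([263.0, 448.0], 0.89), ([360.0, 222.0], 0.83), ([259.0, 204.0], 0.82)]
wrist [] [([346.0, 325.0], 0.97)]
```

View pics/w4.png

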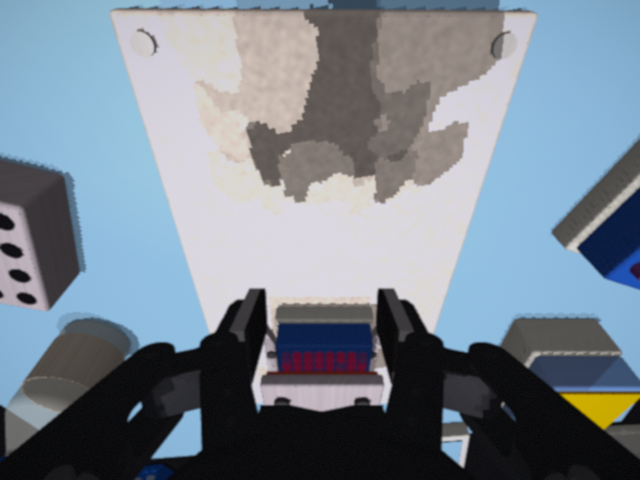

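The wrist view shows the rack in the guides, its rear skirt top at row ~306, cols 277–372. The platen's front edge is at row ~375 and the board's front edge at row 10. Distances:

```bash
python3 - <<'E'
from h import *
np.set_printoptions(suppress=True,precision=1)
W=lambda r,c,z:w2p(onz('wrist',r,c,z))
print('board',W(10,114,12),W(11,537,12))
print('skirt rear z12',W(305,277,12),W(305,372,12),'z28',W(319,277,28),W(322,372,28)) 
print('blue top rear z52',W(350,280,52),W(350,369,52)); print('platen',W(375,262,89),W(374,383,89))
print('pred rows: skirt z12,z28', proj('wrist',p2w(-64,0,12)),proj('wrist',p2w(-64,0,28)),'blue top',proj('wrist',p2w(-61,0,52)),'platen',proj('wrist',p2w(-66,0,89)))
E
```

```text
board [-288.5 -104.4   12. ] [-287.7  105.2   12. ]
skirt rear z12 [-73.4 -40.8  12. ] [-73.3  42.3  12. ] z28 [-74.  -39.1  28. ] [-70.   40.7  28. ]
blue top rear z52 [-65.3 -34.9  52. ] [-65.3  35.9  52. ]
platen [-90.9 -41.4  89. ] [-92.1  38.8  89. ]
pred rows: skirt z12,z28 [312.1 323.6] [326.6 323.7] blue top [353.2 323.9] platen [394.6 324.2]
```

```bash
python3 - <<'E'
from h import *
np.set_printoptions(suppress=True,precision=1)
im=cv2.imread('pics/w4.png'); 
print([ (r,*im[r,300:350].mean(0).astype(int)) for r in range(296,392,2)])
for n,p in dict(board=(-285,0,12),sk12=(-64,0,12),sk28=(-64,0,28),bl28=(-61,0,28),bl52=(-61,0,52),pl75=(-66,0,75),pl89=(-66,0,89)).items():
    a=proj('wrist',p2w(*p)); b=proj('wrist',p2w(p[0]-5,*p[1:])); print(n,a,'px per 5mm',b[0]-a[0])
E
python3 - <<'E'
import cv2
im=cv2.imread('pics/w4.png')[285:405,250:400]
cv2.imwrite('pics/w4c.png',cv2.resize(im,None,fx=5,fy=5,interpolation=cv2.INTER_CUBIC))
E
```

```text
[(296, np.int64(215), np.int64(212), np.int64(218)), (298, np.int64(197), np.int64(205), np.int64(217)), (300, np.int64(196), np.int64(206), np.int64(218)), (302, np.int64(186), np.int64(195), np.int64(207)), (304, np.int64(124), np.int64(131), np.int64(140)), (306, np.int64(96), np.int64(100), np.int64(107)), (308, np.int64(81), np.int64(84), np.int64(86)), (310, np.int64(82), np.int64(86), np.int64(87)), (312, np.int64(83), np.int64(86), np.int64(88)), (314, np.int64(84), np.int64(87), np.int64(88)), (316, np.int64(84), np.int64(88), np.int64(89)), (318, np.int64(91), np.int64(95), np.int64(97)), (320, np.int64(105), np.int64(109), np.int64(111)), (322, np.int64(86), np.int64(85), np.int64(85)), (324, np.int64(71), np.int64(40), np.int64(29)), (326, np.int64(70), np.int64(30), np.int64(11)), (328, np.int64(70), np.int64(31), np.int64(12)), (330, np.int64(70), np.int64(31), np.int64(12)), (332, np.int64(70), np.int64(30), np.int64(12)), (334, np.int64(70), np.int64(30), np.int64(11)), (336, np.int64(70), np.int64(30), np.int64(11)), (338, np.int64(71), np.int64(30), np.int64(11)), (
[... 934 characters left out ...]
, np.int64(74), np.int64(70), np.int64(74)), (380, np.int64(76), np.int64(72), np.int64(77)), (382, np.int64(79), np.int64(74), np.int64(80)), (384, np.int64(119), np.int64(112), np.int64(120)), (386, np.int64(174), np.int64(165), np.int64(176)), (388, np.int64(193), np.int64(183), np.int64(195)), (390, np.int64(194), np.int64(184), np.int64(196))]
board [ 17.8 324.7] px per 5mm -12.061502154538317
sk12 [312.1 323.6] px per 5mm -3.7785170081643855
sk28 [326.6 323.7] px per 5mm -3.7937036480259394
bl28 [328.9 323.7] px per 5mm -3.746800180338994
bl52 [353.2 323.9] px per 5mm -3.7404737416792386
pl75 [376.3 324.1] px per 5mm -3.7819264298238977
pl89 [394.6 324.2] px per 5mm -3.7275881498316608
```

View pics/w4c.png

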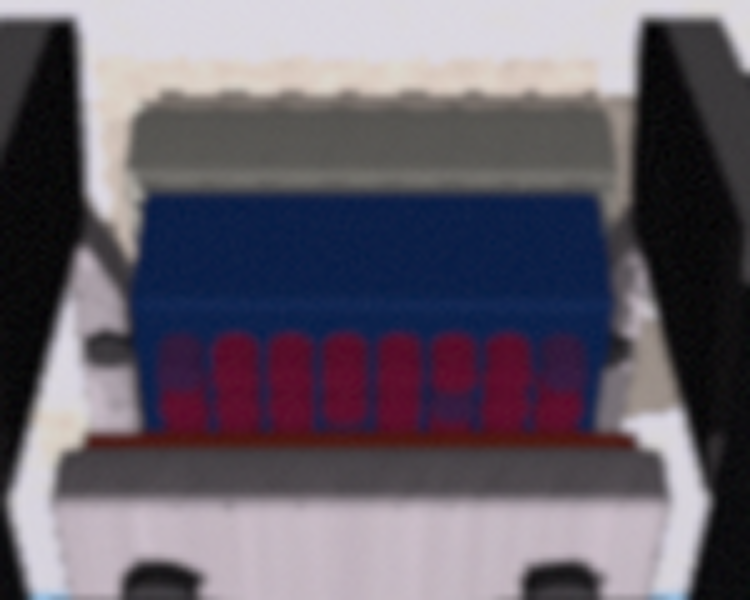

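Relative to the platen and board, every rack edge is shifted by the same ~7.6 px, a common camera offset. So the rack is home within about 1 mm and square. Next I locate the crossbar and plan the grasp.

```bash
python3 - <<'E'
from h import *
np.set_printoptions(suppress=True,precision=1)
ob={}
for c in('side','top'):
    im=optics.get_image(c); h=cv2.cvtColor(im,cv2.COLOR_RGB2HSV).astype(int)
    m=(((h[...,0]<8)|(h[...,0]>174))&(h[...,1]>150)&(h[...,2]>90)).astype(np.uint8)
    m[:140]=0;m[215:]=0;m[:,:200]=0;m[:,345:]=0
    n,l,s,ce=cv2.connectedComponentsWithStats(m);k=1+np.argmax(s[1:,4]); ob[c]=ce[k][::-1]; print(c,s[k],ce[k])
A=[];b=[]
for c,(r,k) in ob.items():
    o,d=ray(c,r,k); d/=np.linalg.norm(d); M=np.eye(3)-np.outer(d,d); A.append(M);b.append(M@o)
p=np.linalg.lstsq(np.vstack(A),np.hstack(b),rcond=None)[0]; print('bar',p,w2p(p), 'z=325:',[w2p(onz(c,*ob[c],325)) for c in ob])
Rt=tooltarget(np.radians(30),270); bar=p2w(20,0,325)
plan(bar-Rt.apply([0,0,70]),Rt)
E
```

```text
side [213 170  39  29 350] [232.5 184.2]
top [280 156  47  13 301] [303.3 162.2]
bar [693.4  25.4 327. ] [ 20.1  -0.7 327. ] z=325: [array([ 21. ,  -2.7, 325. ]), array([ 21.6,   0.2, 325. ])]
t 16.32 tcp [489.8  61.7 123.2] press [-186.7   -1.5  123.2] q [ 0.   0.1 -0.8  0.4 -0.1  0.2] F [-0.1  0.  -0.5] open 50.0
dp units (current axes) [-8.4  0.1 -6.3]  (target axes) [ 0.1  9.3 -4.7]
rot units [-1.3 -1.3 14.9]
```

Call:
play_rows([
  {"dp": [-0.34,0,-0.94],"rot": [0,0,0]},
  {"dp": [-0.34,0,-0.94],"rot": [0,0,0]},
  {"dp": [-0.34,0,-0.94],"rot": [0,0,0]},
  {"dp": [-0.34,0,-0.94],"rot": [0,0,0]},
  {"dp": [-0.34,0,-0.94],"rot": [0,0,0]},
  {"dp": [-0.34,0,-0.94],"rot": [0,0,0]},
  {"dp": [-0.34,0,-0.94],"rot": [0,0,0]},
  {"dp": [-0.34,0,-0.94],"rot": [0,0,0]},
  {"dp": [0,0,0],"rot": [0,-1,0]},
  {"dp": [0,0,0],"rot": [0,-0.7,0]},
], jaw=62)

```text
clock: 17.58
tool_pos: [490.0, 61.8, 364.3]
eef_rot: [0.261, 0.088, 0.961, -0.024]
contact_force: [0.3, -0.3, -1.1]
opening: 61.7
finger_force: 0.0
```

Call:
play_rows([
  {"dp": [0,0,0],"rot": [0,0,1]},
  {"dp": [0,0,0],"rot": [0,0,1]},
  {"dp": [0,0,0],"rot": [0,0,1]},
  {"dp": [0,0,0],"rot": [0,0,1]},
  {"dp": [0,0,0],"rot": [0,0,1]},
  {"dp": [0,0,0],"rot": [0,0,1]},
  {"dp": [0,0,0],"rot": [0,0,1]},
  {"dp": [0,0,0],"rot": [0,0,1]},
  {"dp": [0,0,0],"rot": [0,0,1]},
  {"dp": [0,0,0],"rot": [0,0,1]},
])

```text
clock: 18.82
tool_pos: [489.5, 61.8, 363.3]
eef_rot: [0.236, 0.558, 0.788, 0.109]
contact_force: [0.2, 0.3, -0.0]
opening: 61.9
finger_force: 0.0
```

Call:
play_rows([
  {"dp": [0,0,0],"rot": [0,0,1]},
  {"dp": [0,0,0],"rot": [0,0,1]},
  {"dp": [0,0,0],"rot": [0,0,1]},
  {"dp": [0,0,0],"rot": [0,0,1]},
  {"dp": [0,0,0],"rot": [0,0,1]},
  {"dp": [0,0,0],"rot": [0,0,0]},
])

```text
clock: 19.58
tool_pos: [489.5, 61.8, 363.4]
eef_rot: [0.2, 0.742, 0.618, 0.166]
contact_force: [-0.2, -0.3, 0.1]
opening: 61.8
finger_force: 0.0
```

```bash
python3 - <<'E'
from h import *
np.set_printoptions(suppress=True,precision=2)
Rt=tooltarget(np.radians(30),270); bar=p2w(20.5,-1,325)
plan(bar-Rt.apply([0,0,70]),Rt)
E
```

```text
t 19.57 tcp [489.5  61.8 363.4] press [-187.    -1.4  363.4] q [ 0.07 -0.22 -0.43  0.85 -0.13  1.79] F [-0.2 -0.3  0.1] open 61.8
dp units (current axes) [0.02 5.35 2.25]  (target axes) [0.01 5.35 2.23]
rot units [ 0.03  0.01 -0.  ]
```

Call:
play_rows([
  {"dp": [0,0.9,0.37],"rot": [0,0,0]},
  {"dp": [0,0.9,0.37],"rot": [0,0,0]},
  {"dp": [0,0.9,0.37],"rot": [0,0,0]},
  {"dp": [0,0.9,0.37],"rot": [0,0,0]},
  {"dp": [0,0.9,0.37],"rot": [0,0,0]},
  {"dp": [0,0.85,0.38],"rot": [0,0,0]},
  {"dp": [0,0,0],"rot": [0,0,0]},
])

```text
clock: 20.45
tool_pos: [660.4, 30.2, 385.8]
eef_rot: [0.2, 0.742, 0.618, 0.166]
contact_force: [-1.2, 0.3, 0.2]
opening: 62.1
finger_force: 0.0
```

```bash
python3 - <<'E'
from h import *
np.set_printoptions(suppress=True,precision=2)
Rt=tooltarget(np.radians(30),270); bar=p2w(20.5,-1,325)
plan(bar,Rt)
im=optics.get_image('wrist'); cv2.imwrite('pics/w5.png',im[:,:,::-1])
h=cv2.cvtColor(im,cv2.COLOR_RGB2HSV).astype(int)
m=(((h[...,0]<8)|(h[...,0]>174))&(h[...,1]>150)&(h[...,2]>60)).astype(np.uint8)
n,l,s,ce=cv2.connectedComponentsWithStats(m); i=1+np.argmax(s[1:,4]); print(s[i],ce[i],'pred',proj('wrist',bar),proj('wrist',p2w(20.5,-58,325)),proj('wrist',p2w(20.5,56,325)))
E
```

```text
t 20.45 tcp [660.4  30.2 385.8] press [-13.3  -1.9 385.8] q [-0.01  0.11 -0.06  0.88 -0.09  1.72] F [-1.2  0.3  0.2] open 62.1
dp units (current axes) [ 0.03 -0.04  2.32]  (target axes) [ 0.03 -0.04  2.32]
rot units [ 0.03  0.01 -0.01]
[ 301  166   37  185 6132] [318.88 254.44] pred [260.02 320.21] [340.8  320.32] [164.91 320.09]
```

The bar shows where predicted (col 319, rows 166–351). I advance along the tool axis and close.

Call:
play_rows([
  {"dp": [0,0,0.6],"rot": [0,0,0]},
  {"dp": [0.03,-0.04,0.6],"rot": [0,0,0]},
  {"dp": [0,0,0.6],"rot": [0,0,0]},
  {"dp": [0,0,0.5],"rot": [0,0,0]},
  {"dp": [0,0,0],"rot": [0,0,0]},
])

```text
clock: 21.12
tool_pos: [691.8, 25.4, 323.8]
eef_rot: [0.199, 0.742, 0.618, 0.165]
contact_force: [0.1, 0.3, 0.3]
opening: 61.7
finger_force: 0.0
```

Call:
play_rows([
  {"dp": [0,0,0],"rot": [0,0,0]},
  {"dp": [0,0,0],"rot": [0,0,0]},
  {"dp": [0,0,0],"rot": [0,0,0]},
  {"dp": [0,0,0],"rot": [0,0,0]},
  {"dp": [0,0,0],"rot": [0,0,0]},
  {"dp": [0,0,0],"rot": [0,0,0]},
], jaw=15, newtons=35)

```text
clock: 21.88
tool_pos: [692.5, 25.6, 327.3]
eef_rot: [0.201, 0.742, 0.618, 0.167]
contact_force: [-5.8, 0.5, 5.9]
opening: 20.8
finger_force: 34.6
```

```bash
python3 - <<'E'
from h import *
np.set_printoptions(suppress=True,precision=2)
Rt=tooltarget(np.radians(30),270)
plan(p2w(20.5,-1,325),Rt)
for a in np.arange(0,1.31,.1257): 
    d=Rt.inv().apply(Rp.apply([-145*np.sin(a),0,145*(np.cos(a)-1)]))/30; print(round(a,2),d.round(2))
E
```

```text
t 21.88 tcp [692.5  25.6 327.3] press [ 19.2  -0.7 327.3] q [-0.02  0.18 -0.13  0.74 -0.08  1.71] F [-5.8  0.5  5.9] open 20.8
dp units (current axes) [-0.01 -0.    0.09]  (target axes) [-0.01 -0.    0.09]
rot units [ 0.04  0.01 -0.01]
0.0 [0. 0. 0.]
0.13 [ 0.   -0.54 -0.27]
0.25 [ 0.   -1.12 -0.47]
0.38 [ 0.   -1.71 -0.6 ]
0.5 [ 0.   -2.32 -0.65]
0.63 [ 0.   -2.92 -0.62]
0.75 [ 0.   -3.52 -0.52]
0.88 [ 0.   -4.1  -0.34]
1.01 [ 0.   -4.66 -0.1 ]
1.13 [ 0.   -5.18  0.22]
1.26 [ 0.   -5.65  0.6 ]
```

The bar is gripped (opening 20.8 mm). I swing it along the arc.

Call:
play_rows([
  {"dp": [0,-0.27,-0.15],"rot": [0,0,0]},
  {"dp": [0,-0.27,-0.12],"rot": [0,0,0]},
  {"dp": [0,-0.29,-0.11],"rot": [0,0,0]},
  {"dp": [0,-0.29,-0.09],"rot": [0,0,0]},
  {"dp": [0,-0.3,-0.07],"rot": [0,0,0]},
  {"dp": [0,-0.3,-0.05],"rot": [0,0,0]},
  {"dp": [0,-0.3,-0.04],"rot": [0,0,0]},
  {"dp": [0,-0.3,-0.02],"rot": [0,0,0]},
])

```text
clock: 22.88
tool_pos: [628.4, 37.7, 315.5]
eef_rot: [0.205, 0.741, 0.616, 0.172]
contact_force: [2.2, 0.5, 14.0]
opening: 20.7
finger_force: 36.3
```

Call:
play_rows([
  {"dp": [0,-0.3,0],"rot": [0,0,0]},
  {"dp": [0,-0.3,0.03],"rot": [0,0,0]},
  {"dp": [0,-0.3,0.04],"rot": [0,0,0]},
  {"dp": [0,-0.3,0.06],"rot": [0,0,0]},
  {"dp": [0,-0.29,0.08],"rot": [0,0,0]},
  {"dp": [0,-0.29,0.1],"rot": [0,0,0]},
])

```text
clock: 23.62
tool_pos: [587.0, 45.4, 278.9]
eef_rot: [0.204, 0.741, 0.616, 0.171]
contact_force: [1.2, 0.2, 10.9]
opening: 21.3
finger_force: 39.7
```

```bash
cat >> h.py <<'E'
def lev():
    s,t,Rc=st(); g=w2p(t)-[20.5,0,180]; print('lever~',np.arctan2(-g[0],g[2]).round(3),'rad r',np.hypot(g[0],g[2]).round(1),'F',np.round(s['contact_force'],1),'press',w2p(t).round(1),'open',round(s['opening'],1),s['finger_force'],'t',s['clock'],'q',np.round(s['qpos'],2))
E
python3 -c "
from h import *
lev()"
```

```text
lever~ 0.833 rad r 147.0 F [ 1.2  0.2 10.9] press [-8.820e+01 -1.000e-01  2.789e+02] open 21.3 39.694138169288635 t 23.625 q [ 0.02 -0.01 -0.48  0.57 -0.1   1.75]
```

Call:
play_rows([
  {"dp": [0,-0.28,0.1],"rot": [0,0,0]},
  {"dp": [0,-0.28,0.12],"rot": [0,0,0]},
  {"dp": [0,-0.27,0.13],"rot": [0,0,0]},
  {"dp": [0,-0.26,0.15],"rot": [0,0,0]},
  {"dp": [0,-0.25,0.17],"rot": [0,0,0]},
])

```text
clock: 24.25
tool_pos: [565.1, 49.5, 243.2]
eef_rot: [0.206, 0.741, 0.616, 0.173]
contact_force: [8.1, -1.2, 9.0]
opening: 20.7
finger_force: 40.8
```

Call:
play_rows([
  {"dp": [0,-0.22,0.18],"rot": [0,0,0]},
  {"dp": [0,-0.16,0.14],"rot": [0,0,0]},
  {"dp": [0,0,0],"rot": [0,0,0]},
])

```text
clock: 24.62
tool_pos: [559.8, 50.5, 228.7]
eef_rot: [0.206, 0.741, 0.616, 0.172]
contact_force: [3.7, -1.4, 11.9]
opening: 20.7
finger_force: 42.2
```

```bash
python3 -c "
from h import *
lev()"
```

```text
lever~ 1.228 rad r 144.8 F [ 3.7 -1.4 11.9] press [-1.158e+02  1.000e-01  2.287e+02] open 20.7 42.245421409606934 t 24.625 q [ 0.03 -0.03 -0.63  0.43 -0.11  1.76]
```

Call:
play_rows([
  {"dp": [0,-0.075,0.067],"rot": [0,0,0]},
  {"dp": [0,-0.05,0.045],"rot": [0,0,0]},
  {"dp": [0,0,0],"rot": [0,0,0]},
])

```text
clock: 25.0
tool_pos: [558.6, 50.8, 224.4]
eef_rot: [0.206, 0.741, 0.616, 0.172]
contact_force: [3.0, -0.8, 13.1]
opening: 20.7
finger_force: 42.7
```

Call:
play_rows([
  {"dp": [0,-0.05,0.045],"rot": [0,0,0]},
  {"dp": [0,0,0],"rot": [0,0,0]},
])

```text
clock: 25.25
tool_pos: [558.4, 50.8, 223.6]
eef_rot: [0.207, 0.741, 0.616, 0.173]
contact_force: [-1.1, -0.9, 17.8]
opening: 20.2
finger_force: 43.2
```

```bash
python3 -c "
from h import *
lev()"
```

```text
lever~ 1.264 rad r 144.5 F [-1.1 -0.9 17.8] press [-1.173e+02  1.000e-01  2.236e+02] open 20.2 43.239338994026184 t 25.25 q [ 0.04 -0.03 -0.65  0.42 -0.11  1.76]
```

Call:
play_rows([
  {"dp": [0,-0.05,0.045],"rot": [0,0,0]},
  {"dp": [0,0,0],"rot": [0,0,0]},
  {"dp": [0,0,0],"rot": [0,0,0]},
  {"dp": [0,0,0],"rot": [0,0,0]},
])

```text
clock: 25.75
tool_pos: [558.4, 50.9, 222.9]
eef_rot: [0.207, 0.74, 0.615, 0.174]
contact_force: [-2.8, -0.8, 23.2]
opening: 20.8
finger_force: 44.1
```

```bash
python3 -c "
from h import *
lev()
im=optics.get_image('side'); cv2.imwrite('pics/s6.png',cv2.resize(im[190:310,180:330],None,fx=5,fy=5,interpolation=cv2.INTER_CUBIC)[:,:,::-1])"
```

```text
lever~ 1.269 rad r 144.3 F [-2.8 -0.8 23.2] press [-1.173e+02  2.000e-01  2.229e+02] open 20.8 44.111743569374084 t 25.75 q [ 0.04 -0.03 -0.65  0.41 -0.11  1.76]
```

View pics/s6.png

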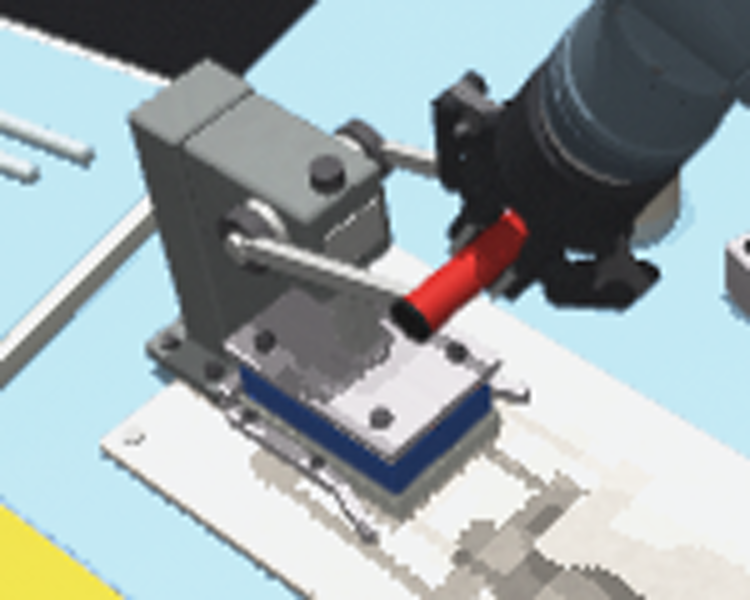

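The picture shows the platen pressed onto the rack, which is square in the guides. The lever is down at its stop with the red bar in the grip, pushing with 23 N. I hand in.

```bash
python3 -c "
from plant import order
print(order.close_job())"
```

```text
the job is handed in; nothing more can be done
None
```

The job is handed in (the hand-in returned no verdict): the rack is home against the back stop, within about 1 mm by the wrist camera, and the gripper is holding the press lever at its stop with about 23 N on the tool, the platen down on the caps.

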